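# Flush the pure-water line with the spring-return key switch

## Task

The flush of the pure-water line at the lab sink runs only while its key is held turned: lift the blue-headed key up and off its hook on the key rack and push it fully home in the key switch of the grey control station, working it with small wiggles past the two sticky pins. Only when it is home, turn it a quarter turn clockwise (seen from above) to the stop and finish like that, with the key still gripped and held turned against its spring; do not let go. Leave the red and yellow keys hanging and the labware standing where it is.

Things in the scene. Friction and masses are not known exactly. Their poses are not given: they have to be found in the camera images.
- key_blue: The key to use, 76 mm long, about 100 g: blue enamelled head (an open bow), steel collar and blade. Origin: centre of the head. Own z points up from blade to head as it hangs, y along its width, x along its thickness. Head 36 (y) x 12 (x) x 40 (z) mm with a 22 x 22 mm window through it along x, centred, for the hook; its outer faces at y = +-18 mm are flat and free to grip.
- key_tip (a point): The rounded tip of the blue key's blade, on its axis, 56 mm below the centre of its head. The blade is 28 mm long, 10 mm (key y) x 4 mm (key x), and fits either way round (half a turn about z makes no difference).
- key_shoulder (a point): Centre of the underside of the blue key's collar (18 mm along y, 12 mm along x, 8 mm high, between head and blade), 28 mm below the centre of its head; it lands on the key switch's face when the key is home.
- rack: Fixed key rack: dark base plate 105 x 270 x 12 mm, two posts and between them, along the rack's y, a flat steel rail 14 mm high, centred 130 mm above the bench. Origin: on the bench under the rail's front face. Three hooks stick out level from the rail to the rack's -x, towards the robot. One key hangs on each; which key is where changes.
- hook_mid (a point): On the axis of the middle hook, 33 mm out from the rail, 130 mm up; axes as the rack's. The others are 88 mm to either side along y. Hooks are 5 mm thick, 48 mm long, with an upturned tip 9.5 mm above the axis. A key hangs about here, its width along the rack's y, its head's centre 8.5 mm below the axis; it comes off when raised 8 to 16 mm and drawn out to -x.
- station: Fixed control station on the bench: grey box 100 (x) x 200 (y) mm, top at 62 mm, origin on the bench under its centre, z up. On top at y = +48 mm the key switch: a steel bezel 33 mm across around a brass plug, its face 74 mm above the bench; at y = -14 and -62 mm a green lamp and a black button, at most 9 mm high.
- keyway (a point): Centre of the key switch's face, 74 mm up, axes as the station's; the plug turns about the vertical through it. At rest the keyway (11 x 5 mm, 30 mm deep, mouth countersunk 1.7 mm) lies with its long side, so the key's width, along the station's y. Two sticky side pins 7 and 16 mm down resist a straight push with some 5 to 12 N each; twisting 3 to 5 degrees to and fro about halves it. Home is 28 mm in.
- lock (a joint): Turning of the key switch's plug in rad: 0 at rest, growing as the key turns clockwise seen from above, to the stop at 1.571. A spring of 0.05 (at rest) to 0.14 N m (at the stop) turns it back when the key is let go. The key has about 0.1 rad of play in the keyway, so the hand turns a little over a quarter (1.7 to 1.75 rad) to reach the stop.
- key_red: A key of the same make with a red head, hanging on the rack; origin at the centre of its head. To stay on its hook.
- key_yellow: A key of the same make with a yellow head, hanging on the rack; origin at the centre of its head. To stay on its hook.
- wash_bottle: White plastic wash bottle, 74 mm across, 190 mm high with a bent spout that reaches 66 mm out to its own -x; origin under its centre. To be left alone.
- flask: Glass conical flask with a white cap, 82 mm across, 128 mm high; origin under its centre. To be left alone.
- beaker: Glass beaker, 68 mm across, 90 mm high; origin under its centre. To be left alone.
- cup: Small steel cup, 54 mm across, 50 mm high; origin under its centre. To be left alone.
- tube_rack: Blue plastic test-tube rack, 84 (x) x 126 (y) x 75 mm; origin under its centre. To be left alone.

How it is judged:
On the way, in this order (a step that is already met when the one before it is completed fails the run):
1. the blue key is held in the fingers, off its hook: more than 80 mm from where it hung and clear of the rack (contact force between the fingers and key_blue above 1 N and distance of key_blue from where it was at the start of the episode above 0.08 m and contact force between key_blue and rack below 0.05 N), for 0.1 s.
2. the blue key is fully home in the key switch (collar within 5 mm of its seat on the face) before the plug is turned (under 0.35 rad) (distance between key_shoulder and keyway below 0.005 m and value of joint lock below 0.35 rad), for 0.1 s.
3. with the key home, the plug is turned a quarter turn clockwise (more than 1.3 of 1.57 rad) and held for half a second (distance between key_shoulder and keyway below 0.005 m and contact force between the fingers and key_blue above 1 N and value of joint lock above 1.3 rad), for 0.5 s.
At the end, for the whole second after the job is handed in: Blue key gripped, at rest, upright within 0.15 rad, its collar within 5 mm of its seat on the key switch, the plug held turned over 1.3 rad clockwise; red and yellow keys hang within 30 mm of where they were, labware upright (within 0.35 rad) and within 40 mm of where it was (all of step 3 and angle between key_blue's own z axis and vertical below 0.15 rad and angular speed of key_blue below 0.3 rad/s and not ((distance of wash_bottle from where it was at the start of the episode above 0.04 m or angle between wash_bottle's own z axis and vertical above 0.35 rad) or (distance of flask from where it was at the start of the episode above 0.04 m or angle between flask's own z axis and vertical above 0.35 rad) or (distance of beaker from where it was at the start of the episode above 0.04 m or angle between beaker's own z axis and vertical above 0.35 rad) or (distance of cup from where it was at the start of the episode above 0.04 m or angle between cup's own z axis and vertical above 0.35 rad) or (distance of tube_rack from where it was at the start of the episode above 0.04 m or angle between tube_rack's own z axis and vertical above 0.35 rad) or distance of any of key_red, key_yellow from where it was at the start of the episode above 0.03 m)); the arm keeps its last pose, push and grip.
It fails at once if the red or yellow key taken off its hook or pushed more than 30 mm (distance of any of key_red, key_yellow from where it was at the start of the episode above 0.03 m).
It fails at once if labware (wash bottle, flask, beaker, steel cup, test-tube rack) tipped or pushed more than 40 mm ((distance of wash_bottle from where it was at the start of the episode above 0.04 m or angle between wash_bottle's own z axis and vertical above 0.35 rad) or (distance of flask from where it was at the start of the episode above 0.04 m or angle between flask's own z axis and vertical above 0.35 rad) or (distance of beaker from where it was at the start of the episode above 0.04 m or angle between beaker's own z axis and vertical above 0.35 rad) or (distance of cup from where it was at the start of the episode above 0.04 m or angle between cup's own z axis and vertical above 0.35 rad) or (distance of tube_rack from where it was at the start of the episode above 0.04 m or angle between tube_rack's own z axis and vertical above 0.35 rad)).
It also fails if it takes over 67 s, if anything falls off the work surface, if the arm or the gripper's body presses on something with over 40 N, if the wrist force passes 120 N, or if a joint passes its speed limit or range.

## Robot

A 6-joint arm with a two-finger parallel gripper is mounted at the origin on the work surface. World frame = base frame: x ahead of the robot, y to its left, z up, the work surface at z = 0. Lengths are in m, angles in rad, forces in N, time in s.
With the tool pointing down it reaches from about 0.25 to 0.775 m from the base axis. Payload 8.9 kg.
Tool frame: the origin (TCP) lies where the fingers leave the gripper's body, on its centre line; the fingertips stand 73 mm ahead of it and the grasp point (between the pads) lies 54 mm ahead of it; z points along the fingers, y is the line along which they close (so a half turn about z gives the same grasp; the last joint's range is limited). The gripper opens to 85 mm and grips with 20 to 120 N. Pads are 22 mm wide; open, the fingers measure 114 mm over their backs; the gripper's body (76 mm by 85 mm) begins 54 mm behind the grasp point. The pads swing forward as they close: fully open they stand 13 mm farther back than shut.
Start: joints at [-1.394, 0.291, -0.153, 1.127, 0, 1.431], TCP at [0.163, -0.499, 0.304] pointing down, gripper open.
Joint ranges: [-2.52, 2.52], [-0.91, 1.74], [-1.3, 1.37], [-1.96, 2.02], [-1.52, 1.47], [-3.14, 3.14]. Speed limits (rad/s): [2.22, 2.22, 2.79, 3.14, 3.14, 3.14].

## Interface

Orientations are given as a unit quaternion [w, x, y, z].
In Python, from plant import env gives the robot as it stands.
- The arm moves only by the tool apply_moves, never from a script. Its argument "motion" is a list that holds one entry, the list of rows, each a list of 7 numbers: the shift along the tool's x, y, z in mm, then the turn, a rotation vector about the tool's x, y, z in degrees, then the gripper command: -1 is shut, 1 is fully open, values between are in proportion. A call has 1 to 5 rows; each row is the pose to reach, as a shift and turn from the pose commanded when the call began, along the tool's axes at that moment; what a row does not reach only later rows make up. A row lasts 1/10 s, in which the tool goes at most 50 mm and 8.59 degrees, less where a joint would pass 70% of its speed; a pose out of reach is approached as far as the arm can. A call with a gripper value outside its range is refused whole. The fingers move at their own pace and stop on an object; the grip force is fixed at half the most. Time passes only in rows, so rows that repeat a pose let the fingers close. It gives the time, the measured TCP pose, the force, the opening and the grip force at its end, in the units of the state.
- env.read_state(): the state, without advancing time (a new reading comes with each control period).
- env.camera(name): name is "scene" or "top" or "wrist"; returns the picture (480x640x3 uint8, red, green, blue); there is no depth.
- env.camera_model(name): a dict with "intrinsics" (3x3 intrinsics, pixels), "dist_coeffs" ([k1, k2, p1, p2, k3] as OpenCV has them; the pictures are not rectified), "camera_from_world" (4x4, takes a point from world to camera coordinates). Camera axes: x right, y down, z forward; pixel columns grow to the right and rows downward; lengths in m; the calibration is good to about 2 mm. A picture is of the moment at which its call begins: read the wrist's pose just before it. camera_model takes no time and is no camera call; for the wrist camera it gives the pose at the moment of the call.
- env.sign_off(): hands the job in; it is judged then, once.
Trained networks look in the newest picture that a camera, given by its name, has taken for a name from the list of things; names that differ only in an ending like _2 or _b are one class to them, and where a whole thing is asked for, a point or a joint stands for the part that bears it (a point fixed in the world has none). Each returns a list of dicts, best first, with "score" (0 to 1); they miss things now and then, are a little off and sometimes report something else, mostly with a low value. They report only what shows in the picture. A call takes as long as a camera call.
- env.masks_of(camera, label): "region" (480x640 bool, what is visible of it) and "uv" ([column, row] in pixels, amid what is visible of it).
The state is a dict: "clock": time; "joint_pos": joint angles; "joint_vel": joint speeds; "tau": joint torques, N m; "tcp_pos": TCP position; "ee_rot": TCP orientation; "force": force on the tool from outside, world axes, zero at the start; "moment": the same for the moment, N m; "grip_width": finger opening in m; "grasp_force": force on a finger pad.
Only numpy, scipy, OpenCV 4.12 (cv2) and the standard library are available. Lean on these libraries where they do the work, as an engineer would, in place of code of your own. Each camera call takes 0.05 s, during which the arm holds its last target. There are 200 camera calls.

## Working session

There is one attempt and no reset: what is moved stays moved. The work goes in short steps, Python scripts to look and compute and a tool call to move; the robot and the scene stay as the last step left them, time stands still between calls to the robot, and variables do not carry over. Pictures are saved under pics/ and viewed, at most 11 in all, crops included, and the job is handed in when it is done.

Besides the shell and the picture viewer there is one more tool, called after "Call:" by a JSON object that holds its "fn" and its "kwargs", one argument or row to a line. apply_moves: Moves the arm, as the interface text tells. Its arguments: {"type":"object","properties":{"motion":{"type":"array"}},"required":["motion"]}

```bash
mkdir -p pics; ls; cat > h.py <<'E'
import numpy as np, cv2
from plant import env
from scipy.spatial.transform import Rotation as R
def snap(cam,fn=None):
    im=env.camera(cam); m=env.camera_model(cam)
    if fn: cv2.imwrite('pics/'+fn,im[:,:,::-1])
    return im,m
def ray(m,uv):
    K=np.array(m['intrinsics']);d=np.array(m['dist_coeffs']);T=np.array(m['camera_from_world'])
    p=cv2.undistortPoints(np.array([[uv]],float),K,d)[0,0]
    r=T[:3,:3].T@np.array([p[0],p[1],1]); o=-T[:3,:3].T@T[:3,3]
    return o,r/np.linalg.norm(r)
def atz(m,uv,z):
    o,r=ray(m,uv); return o+r*(z-o[2])/r[2]
def proj(m,P):
    T=np.array(m['camera_from_world']); rv=cv2.Rodrigues(T[:3,:3])[0]
    return cv2.projectPoints(np.atleast_2d(P).astype(float),rv,T[:3,3],np.array(m['intrinsics']),np.array(m['dist_coeffs']))[0][:,0]
def tri(rs):
    A=0;b=0
    for o,r in rs:
        M=np.eye(3)-np.outer(r,r);A=A+M;b=b+M@o
    return np.linalg.solve(A,b)
def toolR(s): q=np.array(s['ee_rot']); return R.from_quat(q[[1,2,3,0]])
E
python3 - <<'E'
from h import *
np.set_printoptions(precision=4,suppress=True)
s=env.read_state(); print(s['tcp_pos'],s['ee_rot'],s['clock'],s['force'],s['grip_width'])
ms={}
for c in('scene','top'):
    im,m=snap(c,c+'0.png'); ms[c]=m
    print(c,-m['camera_from_world'][:3,:3].T@m['camera_from_world'][:3,3])
    for n in('key_blue','key_red','key_yellow','station','rack','wash_bottle','flask','beaker','cup','tube_rack'):
        for r in env.masks_of(c,n)[:2]:
            ys,xs=np.where(r['region']); print(n,round(r['score'],2),r['uv'],xs.min(),xs.max(),ys.min(),ys.max(),atz(m,r['uv'],.12 if 'key' in n else .06))
E
```

```text
pics
[ 0.163  -0.4987  0.3033] [-0.0007  0.9876  0.1572  0.    ] 0.0 [0.5981 0.5182 0.0546] 0.08502226042805013
scene [1.174  0.4386 0.696 ]
key_blue 0.97 [495.7, 275.8] 483 505 265 302 [0.5262 0.3063 0.12  ]
key_red 0.7 [424.3, 221.8] 416 431 214 247 [0.4763 0.1342 0.12  ]
key_yellow 0.61 [455.1, 248.3] 447 466 238 273 [0.5075 0.2172 0.12  ]
key_yellow 0.33 [359.3, 342.3] 334 384 281 391 [0.7903 0.2066 0.12  ]
station 0.78 [259.9, 208.8] 212 309 175 248 [ 0.5974 -0.1959  0.06  ]
rack 0.58 [442.0, 297.8] 375 506 216 358 [0.5755 0.2392 0.06  ]
wash_bottle 0.56 [358.2, 339.8] 334 384 280 391 [0.7473 0.178  0.06  ]
flask 0.97 [278.2, 289.6] 259 296 252 322 [0.7485 0.0007 0.06  ]
cup 0.91 [373.9, 224.7] 365 388 210 240 [0.4821 0.0256 0.06  ]
tube_rack 0.96 [211.6, 251.7] 174 249 220 288 [ 0.7585 -0.1692  0.06  ]
top [ 0.5038 -0.0076  0.9953]
key_blue 0.73 [157.5, 267.1] 145 169 263 272 [0.5374 0.3061 0.12  ]
key_red 0.7 [242.6, 290.0] 233 253 287 297 [0.4903 0.1403 0.12  ]
key_yellow 0.68 [199.0, 279.3] 189 210 274 282 [0.5124 0.2252 0.12  ]
station 0.64 [419.1, 248.4] 366 471 212 283 [ 0.5708 -0.2206  0.06  ]
rack 0.89 [216.1, 269.8] 140 280 233 309 [0.5322 0.2058 0.06  ]
rack 0.39 [399.8, 252.0] 393 405 246 258 [ 0.5638 -0.1798  0.06  ]
wash_bottle 0.71 [221.9, 161.9] 201 244 135 182 [0.7624 0.1951 0.06  ]
flask 0.68 [314.4, 173.5] 300 335 150 191 [ 0.7346 -0.0024  0.06  ]
flask 0.66 [216.2, 268.7] 142 281 233 309 [0.5344 0.2056 0.06  ]
beaker 0.96 [312.3, 232.8] 296 329 218 250 [0.6071 0.0038 0.06  ]
cup 0.73 [311.1, 310.0] 300 324 299 324 [0.4459 0.0084 0.06  ]
tube_rack 0.85 [397.1, 171.0] 364 432 143 195 [ 0.7375 -0.1795  0.06  ]
```

View pics/top0.png

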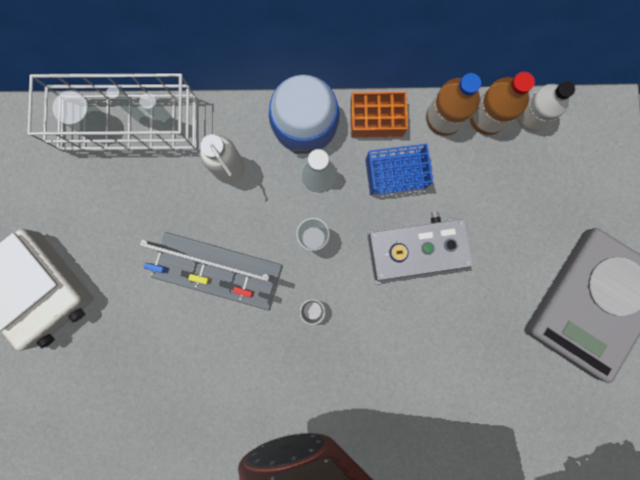

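View pics/scene0.png

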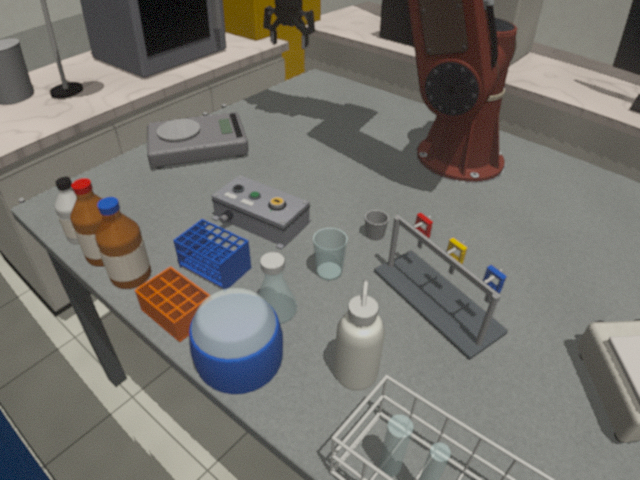

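Top view: the blue key hangs on the rack's left hook (157,267), yellow is in the middle (199,279) and red on the right (243,292). The brass key switch is at (399,252). The scene view shows the same order, and the labware is clear of the paths.

```bash
python3 - <<'E'
from h import *
np.set_printoptions(precision=4,suppress=True)
s=env.read_state(); m=env.camera_model('wrist'); T=np.array(m['camera_from_world'])
Rt=toolR(s).as_matrix(); c=-T[:3,:3].T@T[:3,3]
print('cam in tool',Rt.T@(c-s['tcp_pos'])); print('cam axes in tool (cols)',Rt.T@T[:3,:3].T); print(m['intrinsics'][0])
mt=env.camera_model('top'); ms=env.camera_model('scene')
im=cv2.imread('pics/top0.png'); hsv=cv2.cvtColor(im,cv2.COLOR_BGR2HSV)
sub=np.zeros(hsv.shape[:2],bool); sub[235:270,385:415]=1
b=(hsv[:,:,0]>15)&(hsv[:,:,0]<35)&(hsv[:,:,1]>80)&sub
ys,xs=np.where(b);c=[(xs.min()+xs.max())/2,(ys.min()+ys.max())/2];print('brass',b.sum(),c,atz(mt,c,.074))
p=[atz(mt,u,.071) for u in([451,244],)];print('button',p)
for n,u,v in(('b',[157.5,267.1],[495.7,275.8]),('y',[199,279.3],[455.1,248.3]),('r',[242.6,290],[424.3,221.8])):
    print(n,tri([ray(mt,u),ray(ms,v)]),atz(mt,u,.1385))
E
```

```text
cam in tool [ 0.0796 -0.0007 -0.0694]
cam axes in tool (cols) [[ 0.0003 -0.9505 -0.3107]
 [ 1.      0.0004 -0.0001]
 [ 0.0002 -0.3107  0.9505]]
[366.8324   0.     324.4512]
brass 119 [np.float64(399.5), np.float64(252.0)] [ 0.5629 -0.1766  0.074 ]
button [array([ 0.5782, -0.2848,  0.071 ])]
b [0.5361 0.306  0.1271] [0.5367 0.2995 0.1385]
y [0.5134 0.2214 0.1265] [0.5122 0.2203 0.1385]
r [0.49   0.1392 0.1308] [0.4906 0.1372 0.1385]
```

```bash
cat >> h.py <<'E'
def yawR(deg): # tool down, tool-x yaw
    y=np.radians(deg); return R.from_matrix(np.array([[np.cos(y),np.sin(y),0],[np.sin(y),-np.cos(y),0],[0,0,-1]]))
def plan(p0,R0,way):
    """way: list of (pos,yaw); prints the tool shift mm / turn deg of each, one call each"""
    for p,y in way:
        p=np.array(p,float); R1=yawR(y)
        print(np.round(R0.inv().apply(p-p0)*1e3,1),np.round((R0.inv()*R1).as_rotvec(degrees=True),2))
        p0,R0=p,R1
E
python3 - <<'E'
from h import *
s=env.read_state(); p0=np.array([.163,-.4987,.3033])
R0=yawR(18.1); P=np.array([.563,-.177,.25])
plan(p0,R0,[(p0+(P-p0)*k/4,18.1+42.5*k) for k in(1,2,3,4)])
E
```

```text
[120.  -45.4  13.3] [  0.    0.  -42.5]
[119.2  47.6  13.3] [  0.    0.  -42.5]
[ 55.7 115.6  13.3] [  0.    0.  -42.5]
[-37.1 122.9  13.3] [  0.    0.  -42.5]
```

Call:
{"fn": "apply_moves", "kwargs": {
  "motion": [
    [[24,-9,3,0,0,-8.5,1],[48,-18,6,0,0,-17,1],[72,-27,8,0,0,-25.5,1],[96,-36,11,0,0,-34,1],[120,-45,13,0,0,-42.5,1]]
  ]
}}

```text
clock: 1.6
tcp_pos: [0.2638, -0.4183, 0.2908]
ee_rot: [-0.0, 0.862, 0.507, -0.0]
force: [-0.2, 0.1, 0.0]
grip_width: 0.0857
grasp_force: 0.0
```

Call:
{"fn": "apply_moves", "kwargs": {
  "motion": [
    [[24,9,3,0,0,-8.5,1],[48,19,6,0,0,-17,1],[72,28,8,0,0,-25.5,1],[96,38,11,0,0,-34,1],[119,48,13,0,0,-42.5,1]]
  ]
}}

```text
clock: 2.1
tcp_pos: [0.3641, -0.3381, 0.2778]
ee_rot: [-0.0, 0.619, 0.785, -0.0]
force: [-0.2, -1.0, 0.2]
grip_width: 0.0857
grasp_force: 0.0
```

Call:
{"fn": "apply_moves", "kwargs": {
  "motion": [
    [[11,23,3,0,0,-8.5,1],[22,46,6,0,0,-17,1],[33,69,8,0,0,-25.5,1],[45,92,11,0,0,-34,1],[56,116,13,0,0,-42.5,1]]
  ]
}}

```text
clock: 2.6
tcp_pos: [0.4644, -0.2572, 0.2648]
ee_rot: [-0.0, 0.293, 0.956, 0.0]
force: [0.4, -0.5, -0.5]
grip_width: 0.0854
grasp_force: 0.0
```

Call:
{"fn": "apply_moves", "kwargs": {
  "motion": [
    [[-7,25,3,0,0,-8.5,1],[-14,50,6,0,0,-17,1],[-21,75,8,0,0,-25.5,1],[-29,99,11,0,0,-34,1],[-37,123,13,0,0,-42.5,1]]
  ]
}}

```text
clock: 3.1
tcp_pos: [0.5645, -0.1767, 0.2517]
ee_rot: [-0.0, -0.074, 0.997, 0.0]
force: [-0.1, 0.0, -0.6]
grip_width: 0.0858
grasp_force: 0.0
```

Call:
{"fn": "apply_moves", "kwargs": {
  "motion": [
    [[0,0,0,0,0,0,1],[0,0,0,0,0,0,1]]
  ]
}}

```text
clock: 3.3
tcp_pos: [0.5637, -0.1772, 0.2516]
ee_rot: [-0.0, -0.07, 0.998, 0.0]
force: [-0.1, -0.1, 0.1]
grip_width: 0.0855
grasp_force: 0.0
```

```bash
python3 - <<'E'
from h import *
s=env.read_state(); print(s['tcp_pos'],s['ee_rot'],s['joint_pos'],s['force'],s['clock'])
im,m=snap('wrist','w1.png'); print(proj(m,[[.563,-.177,.074]]))
E
```

```text
[ 0.56369717 -0.1772232   0.25160836] [-3.25769323e-04 -7.00808666e-02  9.97541259e-01  4.30825441e-05] [-4.28194979e-01  4.47591085e-01 -5.99312693e-02  1.06388746e+00
 -2.35725139e-04 -5.68471632e-01] [-0.10126391 -0.05228196  0.11030311] 3.3
[[324.42825261 230.75450169]]
```

View pics/w1.png

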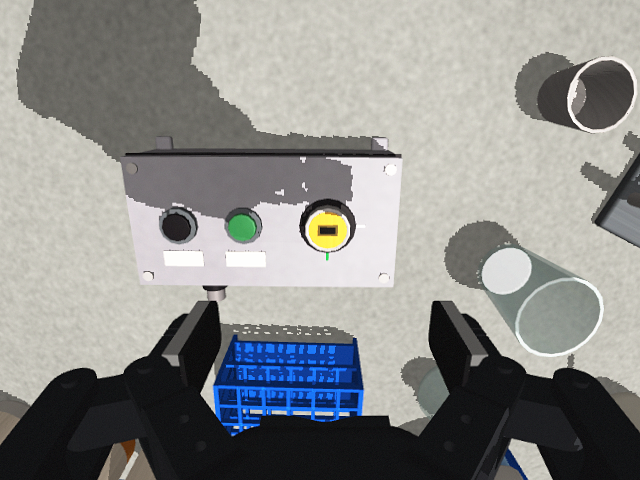

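The wrist view shows the brass plug with its dark slot at about (327,230), and the station edges lie nearly level. I'll measure the slot and the yaw.

```bash
python3 - <<'E'
from h import *
np.set_printoptions(precision=4,suppress=True)
im=cv2.imread('pics/w1.png'); m=env.camera_model('wrist')
h=cv2.cvtColor(im,cv2.COLOR_BGR2HSV).astype(int); g=h[:,:,2]
y=((h[:,:,0]>20)&(h[:,:,0]<35)&(h[:,:,1]>120)).astype(np.uint8); y[:195]=0;y[265:]=0;y[:,:290]=0;y[:,365:]=0
cs,_=cv2.findContours(y,cv2.RETR_EXTERNAL,cv2.CHAIN_APPROX_NONE);c=max(cs,key=cv2.contourArea)
e=cv2.fitEllipse(c);print('plug ellipse',e,atz(m,e[0],.074))
f=np.zeros_like(y);cv2.drawContours(f,[c],-1,1,-1)
hole=((f>0)&(y==0)).astype(np.uint8); n,l,st,ce=cv2.connectedComponentsWithStats(hole); k=1+np.argmax(st[1:,4]);print('slot',st[k],ce[k],atz(m,ce[k],.074))
# box top bottom edge (far edge) line: bright panel
pan=((g>150)&(h[:,:,1]<40)).astype(np.uint8)
for y0,y1,s in((262,300,1),):
    pts=[]
    for x in list(range(160,205))+list(range(228,380)):
        col=g[y0:y1,x]; d=np.diff(col); i=np.argmin(d); pts.append((x,y0+i+.5))
    pts=np.array(pts);L=cv2.fitLine(pts.astype(np.float32),cv2.DIST_HUBER,0,.01,.01).ravel()
    a=L[2:]+L[:2]*(-120-0) if 0 else None
    f=lambda x:(x,L[3]+(x-L[2])*L[1]/L[0])
    A=atz(m,f(160),.062);B=atz(m,f(380),.062);d=B-A;print('edge',A,B,'station yaw',np.degrees(np.arctan2(-d[0],d[1])), np.abs(pts[:,1]-[f(x)[1] for x in pts[:,0]]).mean())
P=[]
for u in((178,226),(243,225)):
    P.append(atz(m,u,.071))
print(P)
E
```

```text
plug ellipse ((327.2386169433594, 230.06837463378906), (33.9754638671875, 37.54010772705078), 94.00496673583984) [ 0.5622 -0.1751  0.074 ]
slot [317 225  21  11 203] [327.1675 230.2414] [ 0.5624 -0.1751  0.074 ]
edge [ 0.6108 -0.2988  0.062 ] [ 0.6106 -0.1261  0.062 ] station yaw 0.08077355272437715 4.779484176557563
[array([ 0.5751, -0.2818,  0.071 ]), array([ 0.5678, -0.2351,  0.071 ])]
```

```bash
python3 - <<'E'
from h import *
np.set_printoptions(precision=4,suppress=True)
im=cv2.imread('pics/w1.png'); m=env.camera_model('wrist'); g=cv2.cvtColor(im,cv2.COLOR_BGR2GRAY).astype(int)
for nm,r,xs in(('far',(281,293),list(range(160,200))+list(range(235,380))),('near',(146,160),range(140,385))):
    pts=[]
    for x in xs:
        d=np.abs(np.diff(g[r[0]:r[1],x])); pts.append((x,r[0]+np.argmax(d)+.5))
    pts=np.array(pts)
    k,b=np.polyfit(pts[:,0],pts[:,1],1); res=pts[:,1]-k*pts[:,0]-b; ok=abs(res)<2; k,b=np.polyfit(pts[ok,0],pts[ok,1],1)
    A=atz(m,(160,k*160+b),.062);B=atz(m,(380,k*380+b),.062);d=B-A
    print(nm,A,B,np.degrees(np.arctan2(-d[0],d[1])),ok.mean(),np.median(pts[:,1]))
h=cv2.cvtColor(im,cv2.COLOR_BGR2HSV)
roi=(g[220:241,314:342]<90).astype(np.uint8); c=max(cv2.findContours(roi,0,1)[0],key=cv2.contourArea);print(cv2.minAreaRect(c))
E
```

```text
far [ 0.629  -0.2989  0.062 ] [ 0.6066 -0.1269  0.062 ] 7.418692977309246 1.0 285.5
near [ 0.5264 -0.2989  0.062 ] [ 0.5072 -0.1456  0.062 ] 7.1322585537684535 0.6040816326530613 155.5
((13.5, 10.0), (6.0, 15.0), 90.0)
```

```bash
python3 - <<'E'
from h import *
s=env.read_state(); p0=np.array(s['tcp_pos'])
P=np.array([.536,.303,.25])
plan(p0,yawR(188),[(p0+(P-p0)*k/2,188-11.75*k) for k in(1,2)])
E
```

```text
[-19.9 239.9   0.9] [ 0.    0.   11.75]
[ 29.4 238.9   0.9] [ 0.    0.   11.75]
```

Call:
{"fn": "apply_moves", "kwargs": {
  "motion": [
    [[-4,48,0,0,0,2.4,1],[-8,96,0,0,0,4.7,1],[-12,144,0,0,0,7,1],[-16,192,0,0,0,9.4,1],[-20,240,1,0,0,11.7,1]]
  ]
}}

```text
clock: 3.85
tcp_pos: [0.5491, 0.0637, 0.2514]
ee_rot: [0.0, 0.034, 0.999, -0.0]
force: [0.5, 0.2, 1.0]
grip_width: 0.0855
grasp_force: 0.0
```

Call:
{"fn": "apply_moves", "kwargs": {
  "motion": [
    [[6,48,0,0,0,2.4,1],[12,96,0,0,0,4.7,1],[18,144,0,0,0,7,1],[24,192,0,0,0,9.4,1],[29,239,0,0,0,11.8,1]]
  ]
}}

```text
clock: 4.35
tcp_pos: [0.5355, 0.3042, 0.2514]
ee_rot: [0.0, 0.136, 0.991, 0.0]
force: [1.0, -0.8, 0.4]
grip_width: 0.085
grasp_force: 0.0
```

Call:
{"fn": "apply_moves", "kwargs": {
  "motion": [
    [[0,0,0,0,0,0,1],[0,0,0,0,0,0,1],[0,0,0,0,0,0,1]]
  ]
}}

```text
clock: 4.65
tcp_pos: [0.536, 0.3019, 0.251]
ee_rot: [-0.0, 0.135, 0.991, -0.0]
force: [0.3, -0.4, -0.2]
grip_width: 0.0851
grasp_force: 0.0
```

```bash
python3 - <<'E'
from h import *
np.set_printoptions(precision=4,suppress=True)
s=env.read_state(); print(s['tcp_pos'],s['ee_rot'],s['joint_pos'],s['force'],s['clock'])
im,m=snap('wrist','w2.png')
for n in('key_blue','key_yellow'):
    for r in env.masks_of('wrist',n)[:1]:
        ys,xs=np.where(r['region']);print(n,r['score'],r['uv'],xs.min(),xs.max(),ys.min(),ys.max(),atz(m,r['uv'],.1215))
E
```

```text
[0.536  0.3019 0.251 ] [-0.      0.135   0.9909 -0.0003] [ 0.3944  0.4934  0.0129  1.0907 -0.0004  0.6651] [ 0.2615 -0.3577 -0.1789] 4.65
key_blue 0.85 [337.8, 258.8] 303 370 223 275 [0.5394 0.3093 0.1215]
```

View pics/w2.png

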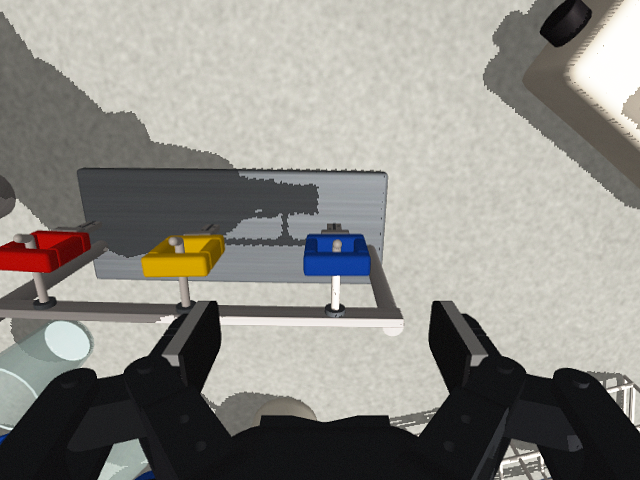

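The blue key's top face spans columns 304-370 and rows 252-275, lined up with the image, and its hook and the rail run below it. It sits slightly right of the gripper's centre line.

```bash
python3 - <<'E'
from h import *
np.set_printoptions(precision=4,suppress=True)
s=env.read_state(); m=env.camera_model('wrist'); Rt=toolR(s)
im=cv2.imread('pics/w2.png').astype(int)
for r in(256,264,271): # top face extents
    b=np.where((im[r,280:400,0]-im[r,280:400,2])>60)[0]+280; print(r,b.min(),b.max())
b=np.where((im[200:300,320,0]-im[200:300,320,2])>60)[0]+200; print('col320',b.min(),b.max(), im[235:280:3,320].tolist())
def T(P): return Rt.inv().apply(P-np.array(s['tcp_pos']))*1e3
for u in((304,252),(370,252),(305,275),(369,275),(337,263.5)): 
    P=atz(m,u,.1415);print(u,P,T(P))
# rail end ticks at z .137 top far edge
A=atz(m,(165,322),.137);B=atz(m,(400,328),.137);d=B-A;print('rail yaw',np.degrees(np.arctan2(-d[0],d[1])))
A=atz(m,(183,309),.13);B=atz(m,(335,311),.13);d=B-A;print('hooks',A,B,np.linalg.norm(d),np.degrees(np.arctan2(-d[0],d[1])))
E
```

```text
256 304 369
264 304 369
271 304 369
col320 235 275 [[85, 32, 7], [145, 61, 21], [159, 66, 20], [156, 64, 18], [157, 65, 18], [157, 63, 19], [84, 34, 15], [122, 49, 14], [153, 64, 20], [154, 63, 18], [157, 65, 20], [152, 60, 13], [154, 62, 14], [145, 55, 12], [141, 138, 138]]
(304, 252) [0.523  0.2948 0.1415] [ 10.858  -10.2401 109.6065]
(370, 252) [0.5323 0.3281 0.1415] [ 10.8548  24.3046 109.6029]
(305, 275) [0.5358 0.2916 0.1415] [ -2.3302  -9.9368 109.6079]
(369, 275) [0.545  0.3246 0.1415] [ -2.3434  24.2993 109.6043]
(337, 263.5) [0.5339 0.3098 0.1415] [  4.34     7.0963 109.6054]
rail yaw -17.022435879329144
hooks [0.5428 0.2133 0.13  ] [0.5678 0.3    0.13  ] 0.09017982124252957 -16.128598065335858
```

Call:
{"fn": "apply_moves", "kwargs": {
  "motion": [
    [[4,7,0,0,0,0.5,1],[4,7,20,0,0,0.5,1],[4,7,40,0,0,0.5,1],[4,7,60,0,0,0.5,1],[4,7,78,0,0,0.5,1]]
  ]
}}

```text
clock: 5.3
tcp_pos: [0.5337, 0.311, 0.1721]
ee_rot: [-0.0, 0.139, 0.99, -0.0]
force: [-0.1, -0.5, 0.3]
grip_width: 0.0853
grasp_force: 0.0
```

Call:
{"fn": "apply_moves", "kwargs": {
  "motion": [
    [[0,0,0,0,0,0,1],[0,0,0,0,0,0,1]]
  ]
}}

```text
clock: 5.5
tcp_pos: [0.5338, 0.3111, 0.1732]
ee_rot: [-0.0, 0.139, 0.99, -0.0]
force: [0.1, 0.3, 0.4]
grip_width: 0.0853
grasp_force: 0.0
```

```bash
python3 - <<'E'
from h import *
s=env.read_state(); print(s['tcp_pos'],s['ee_rot'],s['force'],s['clock'])
im,m=snap('wrist','w3.png')
E
```

```text
[0.53384607 0.31112232 0.17324038] [-1.11935726e-04  1.38621967e-01  9.90345363e-01 -2.40633516e-05] [0.08681218 0.3302529  0.36510967] 5.5
```

View pics/w3.png

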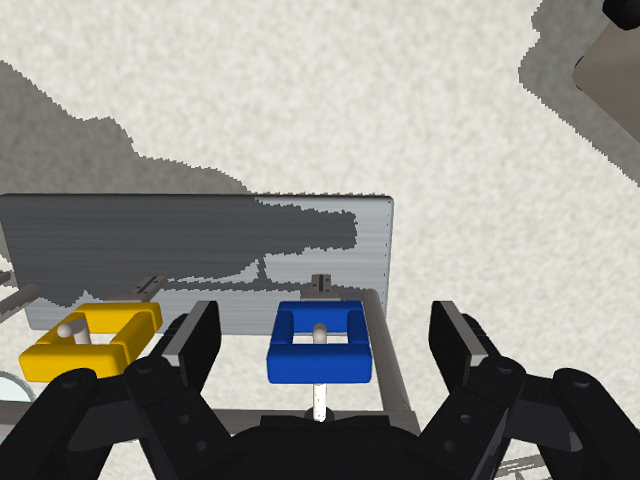

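The blue head lies between the pads, centred to within 2 mm, with yellow clear of the left finger. Closing.

Call:
{"fn": "apply_moves", "kwargs": {
  "motion": [
    [[0,-1,0,0,0,0,-1],[0,-1,0,0,0,0,-1],[0,-1,0,0,0,0,-1],[0,-1,0,0,0,0,-1],[0,-1,0,0,0,0,-1]]
  ]
}}

```text
clock: 6.05
tcp_pos: [0.5337, 0.3102, 0.1734]
ee_rot: [0.0, 0.138, 0.99, 0.0]
force: [-1.7, 0.0, 3.9]
grip_width: 0.0355
grasp_force: 59.3
```

Call:
{"fn": "apply_moves", "kwargs": {
  "motion": [
    [[0,0,0,0,0,0,-1],[0,0,0,0,0,0,-1],[0,0,0,0,0,0,-1],[0,0,0,0,0,0,-1],[0,0,0,0,0,0,-1]]
  ]
}}

```text
clock: 6.55
tcp_pos: [0.5338, 0.3102, 0.1734]
ee_rot: [0.0, 0.138, 0.99, 0.0]
force: [-0.8, -0.3, 6.8]
grip_width: 0.0355
grasp_force: 59.4
```

```bash
python3 - <<'E'
from h import *
s=env.read_state(); print(s['tcp_pos'],s['ee_rot'],s['force'],s['moment'],s['grip_width'],s['grasp_force'],s['clock'])
im,m=snap('wrist','w4.png')
E
```

```text
[0.53375342 0.31023364 0.17336189] [3.11951659e-04 1.38344003e-01 9.90384170e-01 1.86476855e-04] [-0.77889225 -0.3465476   6.83741314] [-0.12597832  0.19911286  0.04552319] 0.03547246573067551 59.43868945352733 6.55
```

View pics/w4.png

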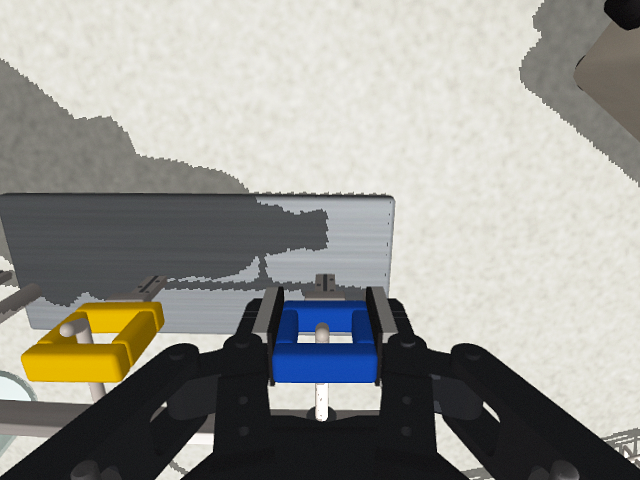

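Key gripped (35.5 mm, 59 N). I'll raise it 12 mm and draw it out towards the robot.

Call:
{"fn": "apply_moves", "kwargs": {
  "motion": [
    [[0,0,-4,0,0,0,-1],[0,0,-8,0,0,0,-1],[0,0,-12,0,0,0,-1],[0,0,-12,0,0,0,-1],[0,0,-12,0,0,0,-1]]
  ]
}}

```text
clock: 7.1
tcp_pos: [0.5336, 0.3101, 0.185]
ee_rot: [0.0, 0.138, 0.99, 0.0]
force: [-0.1, -0.1, -0.5]
grip_width: 0.0355
grasp_force: 59.8
```

Call:
{"fn": "apply_moves", "kwargs": {
  "motion": [
    [[8,0,0,0,0,0,-1],[16,0,0,0,0,0,-1],[26,0,0,0,0,0,-1],[38,0,0,0,0,0,-1],[50,0,0,0,0,0,-1]]
  ]
}}

```text
clock: 7.6
tcp_pos: [0.4841, 0.3241, 0.1849]
ee_rot: [-0.0, 0.138, 0.99, -0.0]
force: [0.1, 0.4, -1.1]
grip_width: 0.0355
grasp_force: 59.8
```

Call:
{"fn": "apply_moves", "kwargs": {
  "motion": [
    [[0,0,-30,0,0,0,-1],[0,0,-60,0,0,0,-1],[0,0,-85,0,0,0,-1],[0,0,-85,0,0,0,-1]]
  ]
}}

```text
clock: 8.0
tcp_pos: [0.4861, 0.3249, 0.2735]
ee_rot: [0.002, 0.138, 0.99, 0.002]
force: [0.3, 0.7, -1.6]
grip_width: 0.0357
grasp_force: 60.0
```

```bash
python3 - <<'E'
from h import *
np.set_printoptions(precision=4,suppress=True)
s=env.read_state(); p0=np.array(s['tcp_pos']);print(p0,s['ee_rot'],s['force'],s['moment'],s['grip_width'],s['grasp_force'],s['clock'])
im,m=snap('wrist','w5.png')
q=s['ee_rot'];yaw=np.degrees(2*np.arctan2(q[2],q[1]));print('yaw',yaw)
P=np.array([.5623,-.1751,.24]); Y=187.4
plan(p0,yawR(yaw),[(p0+(P-p0)*k/2,yaw+(Y-yaw)*k/2) for k in(1,2)])
E
```

```text
[0.4861 0.3249 0.2735] [0.0024 0.1381 0.9904 0.0017] [ 0.3221  0.7365 -1.614 ] [ 0.0103 -0.0248 -0.0587] 0.03567547732112775 60.010083904489875 8.0
yaw 164.1231414371604
[-105.  -230.    16.8] [  0.     0.   -11.64]
[ -56.5 -246.5   16.8] [  0.     0.   -11.64]
```

View pics/w5.png

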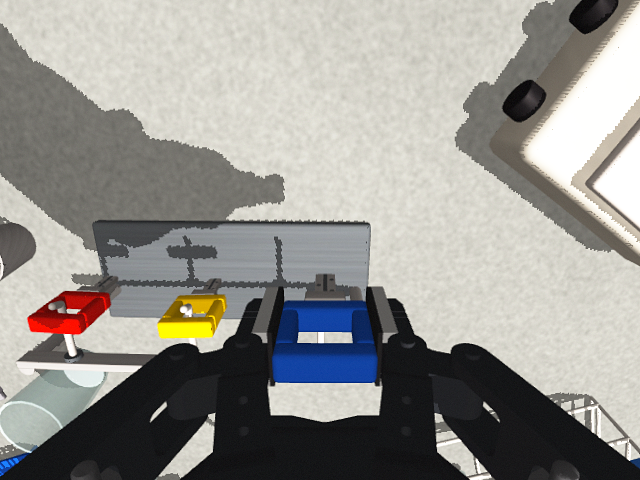

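Key is off its hook and held squarely, with its blade tip near (325,278) and the red and yellow keys undisturbed. I'll travel, then check the in-hand key pose in an enlarged crop.

Call:
{"fn": "apply_moves", "kwargs": {
  "motion": [
    [[-21,-46,3,0,0,-2.3,-1],[-42,-92,6,0,0,-4.7,-1],[-63,-138,10,0,0,-7,-1],[-84,-184,13,0,0,-9.3,-1],[-105,-230,17,0,0,-11.6,-1]]
  ]
}}

```text
clock: 8.55
tcp_pos: [0.5219, 0.0757, 0.2519]
ee_rot: [-0.001, 0.037, 0.999, 0.0]
force: [1.2, 0.8, -0.9]
grip_width: 0.0352
grasp_force: 60.2
```

Call:
{"fn": "apply_moves", "kwargs": {
  "motion": [
    [[-11,-49,3,0,0,-2.3,-1],[-22,-98,6,0,0,-4.7,-1],[-34,-147,10,0,0,-7,-1],[-45,-197,13,0,0,-9.3,-1],[-57,-246,17,0,0,-11.6,-1]]
  ]
}}

```text
clock: 9.05
tcp_pos: [0.5599, -0.1707, 0.2351]
ee_rot: [-0.001, -0.064, 0.998, 0.0]
force: [1.1, 0.6, -1.2]
grip_width: 0.0351
grasp_force: 60.2
```

Call:
{"fn": "apply_moves", "kwargs": {
  "motion": [
    [[0,0,0,0,0,0,-1],[0,0,0,0,0,0,-1],[0,0,0,0,0,0,-1],[0,0,0,0,0,0,-1]]
  ]
}}

```text
clock: 9.45
tcp_pos: [0.5605, -0.1679, 0.2362]
ee_rot: [-0.0, -0.064, 0.998, 0.0]
force: [-0.3, 0.0, -1.6]
grip_width: 0.0352
grasp_force: 60.5
```

```bash
python3 - <<'E'
from h import *
np.set_printoptions(precision=4,suppress=True)
s=env.read_state(); p0=np.array(s['tcp_pos']);print(p0,s['ee_rot'],s['joint_pos'],s['force'],s['moment'],s['clock'])
im,m=snap('wrist','w6.png')
c=im[240:400,224:424,::-1]; cv2.imwrite('pics/w6c.png',cv2.resize(c,(750,600),interpolation=cv2.INTER_NEAREST))
E
```

```text
[ 0.5605 -0.1679  0.2362] [-0.0003 -0.0643  0.9979  0.0002] [-0.416   0.448  -0.1018  1.0218  0.0002 -0.5448] [-0.2751  0.0411 -1.5979] [-0.0128 -0.0223 -0.0218] 9.45
```

View pics/w6c.png

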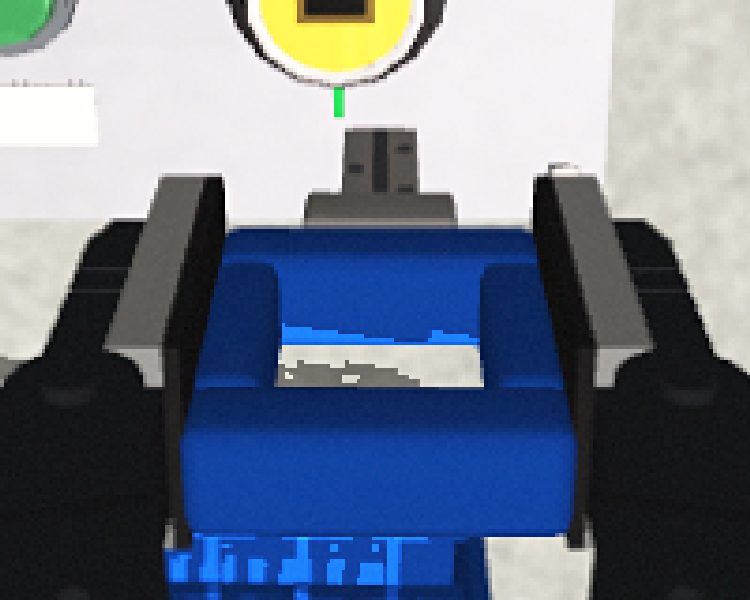

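The crop shows the blade (343-417, tip row 130), the collar (303-457, rows 193-225), the head's far top edge at row 533, and the keyway just above the tip. Next I'll fit the in-hand key pose.

```bash
cat > fit.py <<'E'
from h import *
from scipy.optimize import least_squares
np.set_printoptions(precision=2,suppress=True)
s=env.read_state(); m=env.camera_model('wrist'); Rt=toolR(s); p0=np.array(s['tcp_pos'])
K=np.array([[-6,-18,20],[-6,18,20],[6,-9,-28],[6,9,-28],[6,-9,-20],[6,9,-20],[2,-5,-55.5],[2,5,-55.5]],float) # x, y(tool), z up
px=np.array([[185,535],[575,535],[307,193],[456,193],[303,226],[458,226],[343,130],[417,130]])/3.75+[224,240]
K[:,2]*=-1
def pts(v,K): return p0+Rt.apply(v[:3]+R.from_rotvec([v[3],v[4],v[5]]).apply(K))/1  # mm mix
def world(v,K): return p0+Rt.apply((v[:3]+R.from_rotvec(v[3:6]).apply(K))*1e-3)
f=lambda v:(proj(m,world(v,K))-px).ravel()
r=least_squares(f,[0,0,50,0,0,0]);v=r.x
print('head in tool mm',v[:3],'rot deg',np.degrees(v[3:6]));print(r.fun.reshape(-1,2))
tip=(v[:3]+R.from_rotvec(v[3:6]).apply([0,0,56]));print('tip tool',tip,'world',world(v,np.array([[0,0,56.]]))*1e3)
# without tilt
r2=least_squares(lambda u:f(np.r_[u,0,0,0]),[0,0,50]);print('no tilt',r2.x,np.abs(r2.fun).max())
E
python3 fit.py
```

```text
head in tool mm [-3.61  1.05 54.62] rot deg [-0.19 -1.42 -0.05]
[[ 0.47  0.42]
 [-0.3   0.59]
 [ 0.12 -0.23]
 [-0.63 -0.19]
 [ 0.26 -1.  ]
 [-0.26 -0.96]
 [ 0.71  0.66]
 [-0.38  0.68]]
tip tool [ -4.99   1.24 110.6 ] world [[ 565.41 -166.04  125.77]]
no tilt [-5.3   1.1  56.73] 1.8766654686738207
```

Call:
{"fn": "apply_moves", "kwargs": {
  "motion": [
    [[2,-4,10,0,0,0,-1],[4,-8.5,20,0,0,0,-1],[4.2,-8.6,32,0,0,0,-1],[4.2,-8.6,44,0,0,0,-1],[4.2,-8.6,44,0,0,0,-1]]
  ]
}}

```text
clock: 10.0
tcp_pos: [0.5565, -0.1778, 0.19]
ee_rot: [-0.002, -0.064, 0.998, 0.001]
force: [0.6, 0.3, -1.2]
grip_width: 0.0352
grasp_force: 60.5
```

Call:
{"fn": "apply_moves", "kwargs": {
  "motion": [
    [[0,0,0,0,0,0,-1],[0,0,0,0,0,0,-1],[0,0,0,0,0,0,-1]]
  ]
}}

```text
clock: 10.3
tcp_pos: [0.558, -0.1784, 0.1929]
ee_rot: [0.0, -0.064, 0.998, -0.0]
force: [-0.5, 0.7, -0.3]
grip_width: 0.0356
grasp_force: 60.5
```

```bash
python3 - <<'E'
from h import *
np.set_printoptions(precision=4,suppress=True)
s=env.read_state(); p0=np.array(s['tcp_pos']);print(p0,s['ee_rot'],s['force'],s['moment'],s['clock'])
im,m=snap('wrist','w7.png')
c=im[210:370,224:424,::-1]; cv2.imwrite('pics/w7c.png',cv2.resize(c,(750,600),interpolation=cv2.INTER_NEAREST))
Rt=toolR(s)
print('key way at predicted px, crop', (proj(m,[[.5623,-.1751,.074]])-[224,210])*3.75)
E
```

```text
[ 0.558  -0.1784  0.1929] [ 0.0004 -0.0637  0.998  -0.0002] [-0.5485  0.6607 -0.349 ] [0.0409 0.0087 0.0195] 10.3
key way at predicted px, crop [[391.1551 229.9887]]
```

View pics/w7c.png

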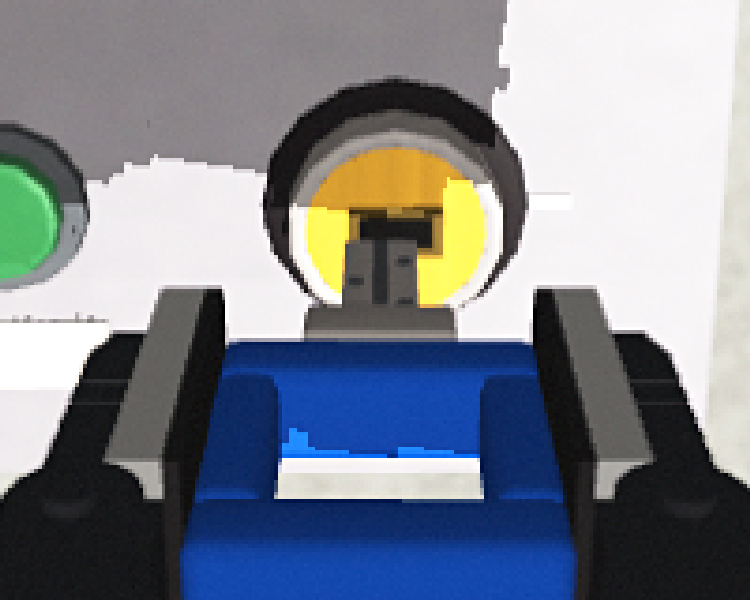

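```bash
python3 - <<'E'
from h import *
np.set_printoptions(precision=4,suppress=True)
s=env.read_state(); p0=np.array(s['tcp_pos']);Rt=toolR(s);m=env.camera_model('wrist')
for tz in(.1085,.1106):
  t=p0+Rt.apply([-.0050,.0012,tz]); print('tip',t,(proj(m,[t+Rt.apply([.002,0,0])])-[224,210])*3.75)
  b=t.copy();b[2]=.074;print('below',(proj(m,[b])-[224,210])*3.75)
k=atz(m,np.array([397,231])/3.75+[224,210],.074);print('keyway',k,'shift tool mm',Rt.inv().apply(k-t)*1e3)
im=cv2.imread('pics/w7.png').astype(int);
y=((im[:,:,2]>140)&(im[:,:,0]<90)&(im[:,:,1]>90)).astype(np.uint8);y[:240]=0;y[300:]=0
for r in(262,268,274,280):
    x=np.where(y[r,290:370])[0]+290;print(r,(x.min()-224)*3.75,(x.max()+1-224)*3.75)
E
```

```text
tip [ 0.5628 -0.1767  0.0844] [[380.5451 249.7085]]
below [[380.3545 232.1069]]
tip [ 0.5629 -0.1767  0.0823] [[380.5015 243.4454]]
below [[380.348  232.1162]]
keyway [ 0.5624 -0.1742  0.074 ] shift tool mm [0.1891 2.493  8.2971]
262 315.0 442.5
268 307.5 446.25
274 307.5 472.5
280 315.0 472.5
```

Call:
{"fn": "apply_moves", "kwargs": {
  "motion": [
    [[0,2.3,0,0,0,0,-1],[0,2.3,3,0,0,0,-1],[0,2.3,5,0,0,0,-1],[0,2.3,7,0,0,0,-1],[0,2.3,8,0,0,0,-1]]
  ]
}}

```text
clock: 10.85
tcp_pos: [0.5572, -0.1761, 0.1841]
ee_rot: [-0.0, -0.064, 0.998, 0.0]
force: [0.8, -0.9, -1.8]
grip_width: 0.0355
grasp_force: 60.5
```

Call:
{"fn": "apply_moves", "kwargs": {
  "motion": [
    [[0,0,1,0,0,0,-1],[0,0,2,0,0,0,-1],[0,0,3,0,0,0,-1],[0,0,4,0,0,0,-1],[0,0,4,0,0,0,-1]]
  ]
}}

```text
clock: 11.35
tcp_pos: [0.558, -0.1762, 0.1807]
ee_rot: [0.001, -0.064, 0.998, -0.0]
force: [2.6, -0.5, 0.5]
grip_width: 0.0353
grasp_force: 60.6
```

```bash
python3 - <<'E'
from h import *
np.set_printoptions(precision=4,suppress=True)
s=env.read_state(); print(s['tcp_pos'],s['ee_rot'],s['force'],s['moment'],s['clock'])
im,m=snap('wrist','w8.png')
c=im[210:370,224:424,::-1]; cv2.imwrite('pics/w8c.png',cv2.resize(c,(750,600),interpolation=cv2.INTER_NEAREST))
E
```

```text
[ 0.558  -0.1762  0.1807] [ 0.0007 -0.0636  0.998  -0.0002] [ 2.5942 -0.4935  0.4851] [ 0.0257 -0.5594  0.0056] 11.35
```

Call:
{"fn": "apply_moves", "kwargs": {
  "motion": [
    [[-0.4,0,1,0,0,0,-1],[-0.4,0,2,0,0,0,-1],[-0.4,0,3,0,0,0,-1],[-0.4,0,3,0,0,0,-1]]
  ]
}}

```text
clock: 11.8
tcp_pos: [0.559, -0.1761, 0.1776]
ee_rot: [0.001, -0.064, 0.998, -0.0]
force: [7.4, 0.7, -1.7]
grip_width: 0.0352
grasp_force: 60.4
```

```bash
python3 - <<'E'
from h import *
np.set_printoptions(precision=4,suppress=True)
s=env.read_state(); print(s['tcp_pos'],s['ee_rot'],s['force'],s['moment'],s['clock'])
im,m=snap('wrist','w9.png')
c=im[210:370,224:424,::-1]; cv2.imwrite('pics/w9c.png',cv2.resize(c,(750,600),interpolation=cv2.INTER_NEAREST))
E
```

```text
[ 0.559  -0.1761  0.1776] [ 0.0014 -0.0638  0.998  -0.0002] [ 7.3782  0.66   -1.6538] [ 0.0998 -1.8561  0.0114] 11.8
```

View pics/w9c.png

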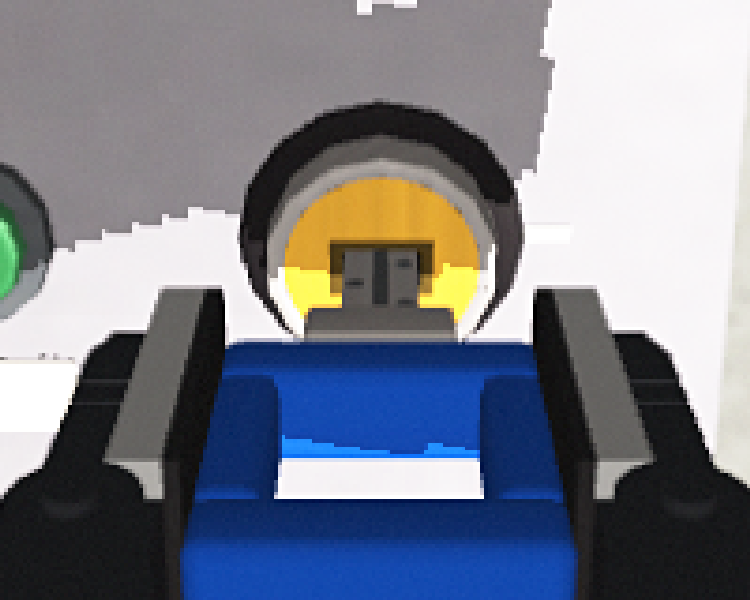

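The blade is in the keyway, centred on its width, with a sideways load of about 7 N. I'll relieve that in x before going deeper.

Call:
{"fn": "apply_moves", "kwargs": {
  "motion": [
    [[-0.4,0,0,0,0,0,-1],[-0.8,0,0,0,0,0,-1],[-0.8,0,1,0,0,0,-1],[-0.8,0,1,0,0,0,-1]]
  ]
}}

```text
clock: 12.25
tcp_pos: [0.5593, -0.176, 0.1764]
ee_rot: [0.001, -0.064, 0.998, -0.0]
force: [5.9, 0.4, -1.3]
grip_width: 0.0351
grasp_force: 60.4
```

```bash
cat > st.py <<'E'
from h import *
np.set_printoptions(precision=4,suppress=True)
s=env.read_state(); q=s['ee_rot']; print(np.array(s['tcp_pos']),np.array(q),'yaw',np.degrees(2*np.arctan2(q[2],q[1])),'F',np.array(s['force']),'M',np.array(s['moment']),s['clock'], s['joint_pos'][5])
E
python3 st.py
```

```text
[ 0.5593 -0.176   0.1764] [ 0.0008 -0.0637  0.998  -0.    ] yaw 187.30160246268974 F [ 5.8513  0.4427 -1.3165] M [ 0.166  -1.5434 -0.0281] 12.25 -0.5571859820579727
```

Call:
{"fn": "apply_moves", "kwargs": {
  "motion": [
    [[-0.6,0,0.5,0,0,0,-1],[-1.0,0,1,0,0,2,-1],[-1.0,0,1.5,0,0,0,-1],[-1.0,0,2,0,0,-2,-1],[-1.0,0,2,0,0,0,-1]]
  ]
}}

```text
clock: 12.75
tcp_pos: [0.5596, -0.1757, 0.1741]
ee_rot: [-0.0, -0.064, 0.998, 0.0]
force: [3.7, 0.9, -0.8]
grip_width: 0.0349
grasp_force: 60.5
```

```bash
python3 st.py
```

```text
[ 0.5596 -0.1757  0.1741] [-0.     -0.0641  0.9979  0.0002] yaw 187.35594242752651 F [ 3.6756  0.9321 -0.7796] M [ 0.1852 -0.9978 -0.0021] 12.75 -0.5573223215659036
```

Call:
{"fn": "apply_moves", "kwargs": {
  "motion": [
    [[-0.4,0,0.5,0,0,4,-1],[-0.7,0,1.5,0,0,-4,-1],[-0.7,0,2.5,0,0,4,-1],[-0.7,0,3.5,0,0,-4,-1],[-0.7,0,4,0,0,0,-1]]
  ]
}}

```text
clock: 13.25
tcp_pos: [0.56, -0.1763, 0.1706]
ee_rot: [-0.0, -0.066, 0.998, -0.001]
force: [1.8, -1.9, 3.6]
grip_width: 0.0351
grasp_force: 61.0
```

Call:
{"fn": "apply_moves", "kwargs": {
  "motion": [
    [[0,0,1,0,0,4,-1],[0,0,2,0,0,-4,-1],[0,0,3,0,0,4,-1],[0,0,4,0,0,-4,-1],[0,0,4,0,0,0,-1]]
  ]
}}

```text
clock: 13.75
tcp_pos: [0.5599, -0.1762, 0.1664]
ee_rot: [-0.0, -0.066, 0.998, -0.001]
force: [2.1, -1.4, 2.3]
grip_width: 0.0354
grasp_force: 60.8
```

```bash
python3 st.py
```

```text
[ 0.5599 -0.1762  0.1664] [-0.0004 -0.0665  0.9978 -0.0005] yaw 187.62451508373704 F [ 2.1162 -1.4255  2.3025] M [-0.3016 -0.4011  0.0934] 13.75 -0.5618631681214991
```

Going well. I'll continue with the wiggles; about 12 mm remain.

Call:
{"fn": "apply_moves", "kwargs": {
  "motion": [
    [[0,0,1,0,0,4,-1],[0,0,2,0,0,-4,-1],[0,0,3,0,0,4,-1],[0,0,4,0,0,-4,-1],[0,0,4,0,0,0,-1]]
  ]
}}

```text
clock: 14.25
tcp_pos: [0.5599, -0.1756, 0.1627]
ee_rot: [-0.0, -0.067, 0.998, 0.0]
force: [0.1, 2.9, 7.4]
grip_width: 0.0351
grasp_force: 61.4
```

Call:
{"fn": "apply_moves", "kwargs": {
  "motion": [
    [[0,0,1,0,0,4,-1],[0,0,2,0,0,-4,-1],[0,0,3,0,0,4,-1],[0,0,4,0,0,-4,-1],[0,0,4,0,0,0,-1]]
  ]
}}

```text
clock: 14.75
tcp_pos: [0.5602, -0.1754, 0.1589]
ee_rot: [0.0, -0.067, 0.998, 0.0]
force: [3.2, 2.5, 1.1]
grip_width: 0.0349
grasp_force: 60.9
```

```bash
python3 st.py
```

```text
[ 0.5602 -0.1754  0.1589] [ 0.0002 -0.0668  0.9978  0.0001] yaw 187.66484565663978 F [3.1776 2.4663 1.0533] M [ 0.516  -0.7879  0.0943] 14.75 -0.5619763368235543
```

Call:
{"fn": "apply_moves", "kwargs": {
  "motion": [
    [[0,0,1,0,0,3,-1],[0,0,2,0,0,-3,-1],[0,0,3,0,0,3,-1],[0,0,4,0,0,-3,-1],[0,0,4,0,0,0,-1]]
  ]
}}

```text
clock: 15.25
tcp_pos: [0.5602, -0.1755, 0.1543]
ee_rot: [-0.0, -0.065, 0.998, 0.0]
force: [3.9, 1.7, -1.0]
grip_width: 0.0354
grasp_force: 60.5
```

Call:
{"fn": "apply_moves", "kwargs": {
  "motion": [
    [[0,0,0.7,0,0,3,-1],[0,0,1.4,0,0,-3,-1],[0,0,2,0,0,0,-1],[0,0,2,0,0,0,-1]]
  ]
}}

```text
clock: 15.65
tcp_pos: [0.5604, -0.1756, 0.1539]
ee_rot: [0.0, -0.063, 0.998, -0.0]
force: [-1.6, 2.3, 18.4]
grip_width: 0.0353
grasp_force: 62.7
```

```bash
python3 st.py
```

```text
[ 0.5604 -0.1756  0.1539] [ 0.0005 -0.063   0.998  -0.0001] yaw 187.2256392812591 F [-1.6376  2.3254 18.3551] M [0.6651 0.2215 0.0592] 15.65 -0.5542798711153287
```

The key is home: z reached exactly the expected 0.154 and the seat pushes back with 18 N. Next I turn it clockwise about the key axis.

Call:
{"fn": "apply_moves", "kwargs": {
  "motion": [
    [[0.1,0.4,0,0,0,8,-1],[0.2,0.9,0,0,0,16,-1],[0.2,1.3,0,0,0,24,-1],[0.1,1.8,0,0,0,32,-1],[0,2.2,0,0,0,40,-1]]
  ]
}}

```text
clock: 16.15
tcp_pos: [0.5607, -0.1738, 0.1539]
ee_rot: [0.001, 0.284, 0.959, -0.0]
force: [1.1, 1.5, 14.9]
grip_width: 0.0352
grasp_force: 62.2
```

```bash
python3 st.py
```

```text
[ 0.5607 -0.1738  0.1539] [ 0.0012  0.2842  0.9588 -0.0003] yaw 146.97851947756865 F [ 1.0885  1.4843 14.9157] M [ 0.1806 -0.2841  0.0343] 16.15 0.1512711747249299
```

Lateral forces stay small, so I carry on to the stop.

Call:
{"fn": "apply_moves", "kwargs": {
  "motion": [
    [[0.1,0.4,0,0,0,8,-1],[0.2,0.9,0,0,0,16,-1],[0.2,1.3,0,0,0,24,-1],[0.1,1.8,0,0,0,32,-1],[0,2.2,0,0,0,40,-1]]
  ]
}}

```text
clock: 16.65
tcp_pos: [0.5618, -0.1724, 0.1539]
ee_rot: [0.001, 0.595, 0.804, -0.0]
force: [1.1, -1.3, 13.2]
grip_width: 0.0351
grasp_force: 62.1
```

Call:
{"fn": "apply_moves", "kwargs": {
  "motion": [
    [[0.1,0.3,0,0,0,6,-1],[0.2,0.6,0,0,0,12,-1],[0.2,0.9,0,0,0,16,-1],[0.2,1,0,0,0,18,-1],[0.2,1,0,0,0,18,-1]]
  ]
}}

```text
clock: 17.15
tcp_pos: [0.5627, -0.1721, 0.1539]
ee_rot: [0.002, 0.712, 0.702, -0.0]
force: [0.3, -1.7, 14.3]
grip_width: 0.0354
grasp_force: 62.1
```

```bash
python3 st.py
```

```text
[ 0.5627 -0.1721  0.1539] [ 0.0015  0.712   0.7022 -0.0002] yaw 89.2113423806273 F [ 0.3109 -1.7037 14.2895] M [-0.5015 -0.0907  0.1215] 17.15 1.1641939816925626
```

Call:
{"fn": "apply_moves", "kwargs": {
  "motion": [
    [[0,0.1,0,0,0,1.5,-1],[0,0.1,0,0,0,3,-1],[0,0.1,0,0,0,3,-1],[0,0.1,0,0,0,3,-1],[0,0.1,0,0,0,3,-1]]
  ]
}}

```text
clock: 17.65
tcp_pos: [0.5628, -0.1721, 0.1539]
ee_rot: [0.002, 0.73, 0.684, -0.0]
force: [1.2, -1.3, 13.9]
grip_width: 0.0351
grasp_force: 62.1
```

Call:
{"fn": "apply_moves", "kwargs": {
  "motion": [
    [[0,0,0,0,0,0,-1],[0,0,0,0,0,0,-1],[0,0,0,0,0,0,-1],[0,0,0,0,0,0,-1],[0,0,0,0,0,0,-1]]
  ]
}}

```text
clock: 18.15
tcp_pos: [0.5628, -0.1721, 0.1539]
ee_rot: [0.002, 0.73, 0.684, -0.0]
force: [1.1, -1.5, 14.0]
grip_width: 0.0354
grasp_force: 62.1
```

```bash
python3 st.py; python3 - <<'E'
from h import *
im,m=snap('wrist','w10.png')
cv2.imwrite('pics/w10c.png',im[::,:,::-1])
E
```

```text
[ 0.5628 -0.1721  0.1539] [ 0.0016  0.7296  0.6839 -0.0001] yaw 86.29479845101763 F [ 1.1233 -1.5268 13.9811] M [-0.4528 -0.09    0.2419] 18.15 1.2151771738332722
```

View pics/w10c.png

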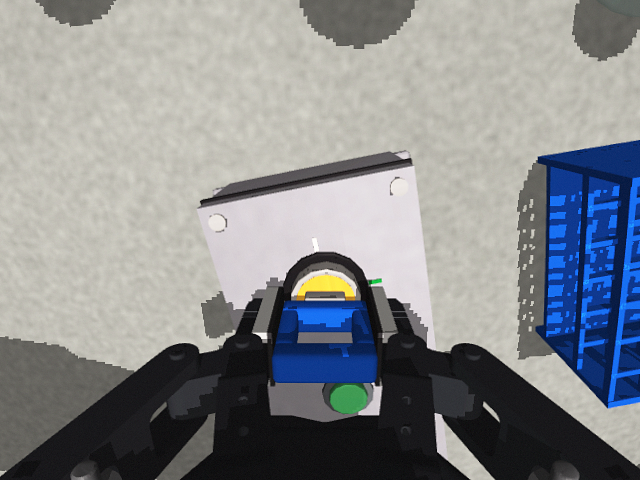

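The picture shows the collar seated on the plug and the key turned about 100° relative to the station. The turning moment has risen to 0.24 N m, above the spring's 0.14, so the plug is at its stop.

```bash
python3 -c "
from plant import env
print(env.sign_off())"
```

```text
the job is handed in; nothing more can be done
None
```

The blue key is home in the key switch and turned clockwise to its stop, still gripped and held there. I handed the job in at about 18 s; the sign-off gave no verdict back.

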